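# Cover the resin tiles with the nested lids, then lift off the outer lid

### The arm

A 6-joint arm with a two-finger parallel gripper is mounted at the origin on the work surface. World frame = base frame: x ahead of the robot, y to its left, z up, the work surface at z = 0. Lengths are in mm, angles in degrees, forces in N, time in s.
With the tool pointing down it reaches from about 300 to 850 mm from the base axis. Payload 4.2 kg.
Tool frame: the origin (TCP) lies at the very end of the fingers, on their centre line; the grasp point (between the pads) lies 19 mm behind it; z points along the fingers, y is the line along which they close (so a half turn about z gives the same grasp; the last joint's range is limited). The gripper opens to 91 mm and grips with 3 to 60 N. Pads are 32 mm wide; open, the fingers measure 118 mm over their backs; the gripper's body (76 mm by 178 mm) begins 60 mm behind the grasp point.
Start: joints at [-1.146, 18.312, 89.639, -0, 72.044, -1.146], TCP at [575.016, 0, 213.976] pointing down, gripper open.
Joint ranges: [-177.97, 177.97], [-48.28, 115.42], [12.27, 149.76], [-77.06, 257.06], [2.81, 150.46], [-146.56, 146.56]. Speed limits (degrees/s): [147.25, 147.25, 180, 180, 180, 180].

### API

Orientations are given as [roll, pitch, yaw] about the fixed x, y, z axes, in that order (R = Rz(yaw) Ry(pitch) Rx(roll)).
In Python, from workcell import env, eyes gives the robot as it stands.
- The arm moves only by the tool send_rows, never from a script. Its argument "targets" is text: rows parted by semicolons, each of 7 numbers parted by spaces: the shift along the tool's x, y, z in m, then the turn, a rotation vector about the tool's x, y, z in degrees, then the opening in per cent of the stroke, from 0 (shut) to 100 (fully open). A call has 1 to 12 rows; each row is the pose to reach, as a shift and turn from the pose commanded when the call began, along the tool's axes at that moment; what a row does not reach only later rows make up. A row lasts 1/12 s, in which the tool goes at most 41.7 mm and 7.16 degrees, less where a joint would pass 70% of its speed; a pose out of reach is approached as far as the arm can. A call with a gripper value outside its range is refused whole. The fingers move at their own pace and stop on an object; "grip_force" is the grip in N (left out, the last holds). Time passes only in rows, so rows that repeat a pose let the fingers close. It gives the time, the measured TCP pose, the force, the opening and the grip force at its end, in the units of the state.
- env.state(): the state, without advancing time (a new reading comes with each control period).
- eyes.grab_frame(name): name is "scene" or "side" or "wrist"; returns a dict with "image" (384x512x3 uint8, blue, green, red), "fovy" (degrees; the focal length in pixels is half the picture's height over the tangent of half this angle, whatever the lens; pixels are square), "cx", "cy" (the principal point, pixels), "eye" and "attitude" of the camera in the world. Camera axes: x right, y up, looking along -z (the intrinsics and any distortion apply to the point x, -y, -z); pixel columns grow to the right and rows downward; lengths in mm; the calibration is good to about 2 mm. A picture is of the moment at which its call begins. There is no depth.
- env.job_done(): hands the job in; it is judged then, once.
The state is a dict: "time_s": time; "qpos": joint angles; "qvel": joint speeds; "effort": joint torques, N m; "ee_pos": TCP position; "ee_rot": TCP orientation; "force": force on the tool from outside, world axes, zero at the start; "torque": the same for the moment, N m; "gripper_width": finger opening in mm; "gripper_force": force on a finger pad.
Only numpy, scipy, OpenCV 4.12 (cv2) and the standard library are available. Lean on these libraries where they do the work, as an engineer would, in place of code of your own. Each camera call takes 0.05 s, during which the arm holds its last target. There are 200 camera calls.

### The job

Straighten the three resin tiles on the tray into an even row, each squarely on its own drawn outline. Then take the nested pair of lids by the wooden knob (it belongs to the clear inner lid), and lower both together gently onto the tray over the tiles, fully down between the corner stops. Last, lift the grey outer lid alone by its square collar so that I can check the row through the inner lid, leaving the inner lid seated and the tiles in line; finish while still holding the outer lid level and still, its rim higher than the knob's top, with everything else on the table left in its place.

Things in the scene. Friction and masses are not known exactly. Their poses are not given: they have to be found in the camera images.
- tray: Fixed wooden tray: flat plate 216 mm (x) by 120 mm (y), 6 mm thick. At each corner an L-shaped stop stands 8 mm above the plate (arms 16 mm along x, 24 mm along y, the sides open between); the opening between the stops is 192 x 96 mm. Origin: centre of the underside, on the table; x along the long side, z up; yaw within 0.4 rad of world x.
- mark0 (a point): Centre of a 44 mm square outline drawn on the tray's plate, at -56 mm along the tray's x, on the plate's top face (6 mm above the table); its axes are the tray's.
- mark1 (a point): Centre of a 44 mm square outline drawn on the tray's plate, at the tray's middle, on the plate's top face (6 mm above the table); its axes are the tray's.
- mark2 (a point): Centre of a 44 mm square outline drawn on the tray's plate, at +56 mm along the tray's x, on the plate's top face (6 mm above the table); its axes are the tray's.
- tile0_center (a point): Centre of a loose pale resin tile, 40 x 40 mm square and 14 mm thick, about 30 g, lying on the tray near one of the marks but up to 17 mm off and up to 0.28 rad askew; x and y square to its sides. All three tiles are alike and any tile may take any outline.
- tile1_center (a point): Centre of a loose pale resin tile, 40 x 40 mm square and 14 mm thick, about 30 g, lying on the tray near one of the marks but up to 17 mm off and up to 0.28 rad askew; x and y square to its sides. All three tiles are alike and any tile may take any outline.
- tile2_center (a point): Centre of a loose pale resin tile, 40 x 40 mm square and 14 mm thick, about 30 g, lying on the tray near one of the marks but up to 17 mm off and up to 0.28 rad askew; x and y square to its sides. All three tiles are alike and any tile may take any outline.
- knob (a point): Square wooden knob of the inner lid, 18 x 18 mm, upright at its centre, sides parallel to the lid's; its top is 89 mm above the inner lid's lower rim. This point is on its axis 14 mm below the top; axes as inner_rim. The nested outer lid just rests on the inner lid's top, not fastened: lifting the knob carries both. 32 mm of it stands free above the nested collar.
- inner_rim (a point): Centre of the lower rim of the inner lid: a clear box, open below, 180 mm (x) by 84 mm (y), 30 mm high, 3 mm walls, about 160 g; z up, yaw within 0.4 rad of world x. It starts standing on the table under the outer lid. Seated, this rim lies on the tray's plate with 6 mm play to the stops on every side; either way round will do.
- collar (a point): Square collar of the outer lid, 42 x 42 mm outside, 24 mm high, with a 26 mm square bore through which the knob passes with 4 mm play; sides parallel to the lid's. This point is on its axis 10 mm below its top (14 mm above the lid's top plate; while nested, 47 mm above the inner lid's lower rim).
- outer_rim (a point): Centre of the lower rim of the grey outer lid: 196 mm (x) by 100 mm (y), open below, 21 mm high (18 mm skirt, 3 mm top plate) without the collar, about 180 g; axes as inner_rim. While nested it is 12 mm above the inner lid's lower rim.
- dropper0: Bystander: amber dropper bottle, 26 mm across, 58 mm tall, standing; origin under its centre
- dropper1: Bystander: another such dropper bottle
- dropper2: Bystander: another such dropper bottle
- cup: Bystander: white paper mixing cup, 76 mm across the rim, 85 mm tall; origin under its centre
- stick: Bystander: flat wooden stirring stick 150 x 18 x 5 mm, lying; origin under its centre
- jar: Bystander: closed glass jar, 56 mm across, 60 mm tall; origin under its centre
- tin: Bystander: closed flat aluminium tin, 60 mm across, 28 mm tall; origin under its centre
There are look-alikes about, which are no part of the job. Leave any red look-alike of the part that bears collar alone.

How it is judged:
By the outcome, as a careful person would: the job done as asked, in the order asked, and still so for the second after the job is handed in, while the arm keeps its last pose, push and grip.
It also fails if it takes over 58 s, if anything falls off the work surface, if the arm or the gripper's body presses on something with over 40 N, if the wrist force passes 120 N, or if a joint passes its speed limit or range.

## Working session

There is one attempt and no reset: what is moved stays moved. The work goes in short steps, Python scripts to look and compute and a tool call to move; the robot and the scene stay as the last step left them, time stands still between calls to the robot, and variables do not carry over. Pictures are saved under pics/ and viewed, at most 10 in all, crops included, and the job is handed in when it is done.

Besides the shell and the picture viewer there is one more tool, called after "Emit:" by a JSON object that holds its "method" and its "body", one argument or row to a line. send_rows: Moves the arm, as the interface text tells. Its arguments: {"type":"object","properties":{"targets":{"type":"string"},"grip_force":{"type":"number"}},"required":["targets"]}

```bash
ls; mkdir -p pics; python3 - <<'E'
from workcell import env, eyes
import cv2
s=env.state();print(s)
ims=[]
for n in("scene","side","wrist"):
    f=eyes.grab_frame(n);cv2.imwrite(f"pics/{n}0.png",f["image"]);print(n,{k:v for k,v in f.items() if k!="image"})
    ims.append(f["image"])
cv2.imwrite("pics/a.png",cv2.resize(ims[0],(800,600)))
cv2.imwrite("pics/b.png",cv2.resize(ims[1],(800,600)))
E
```

```text
pics
{'time_s': 0.0, 'qpos': array([-1.14584029e+00,  1.83517928e+01,  8.97066192e+01, -1.40012829e-03,
        7.20431098e+01, -1.14389030e+00]), 'qvel': array([-0.07047798, -0.02314788, -0.02391813, -0.04979373, -0.07335907,
       -0.04683452]), 'effort': array([-5.01459035e-04, -4.12465632e+01, -2.31973493e+01,  7.28826877e-02,
        4.58198413e-02, -1.41870069e-04]), 'ee_pos': array([5.74496098e+02, 3.79666084e-03, 2.13117313e+02]), 'ee_rot': array([-1.79898472e+02, -6.95815985e-04,  8.99984822e+01]), 'force': array([ 0.15549677, -0.61819451, -0.54674408]), 'torque': array([ 0.00351815,  0.03053213, -0.03274039]), 'gripper_force': 0.0, 'gripper_width': 90.85938293348971}
scene {'fovy': 50.782870698383306, 'cx': 250.39105314136745, 'cy': 197.77453633519528, 'eye': array([1125.08594021, -479.5781713 , 1122.40121883]), 'attitude': array([35.26455401, -0.27009508, 50.67378424])}
side {'fovy': 56.87798535317272, 'cx': 252.6117083895983, 'cy': 193.9586925555879, 'eye': array([  62.58971462, -616.06107093,  609.87956063]), 'attitude': array([ 55.57746128,   0.68601028, -38.08976234])}
wrist {'fovy': 59.6137788118826, 'cx': 247.36563278320548, 'cy': 191.26945692181448, 'eye': array([574.65821791,  75.21894042, 384.08027663]), 'attitude': array([-15.4052946 ,   0.07602149,   0.03592447])}
```

View pics/a.png

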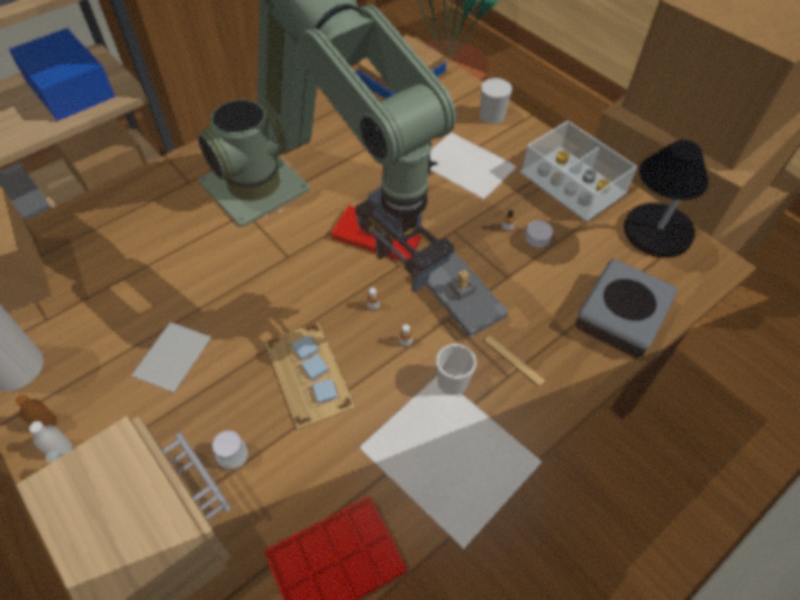

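View pics/b.png

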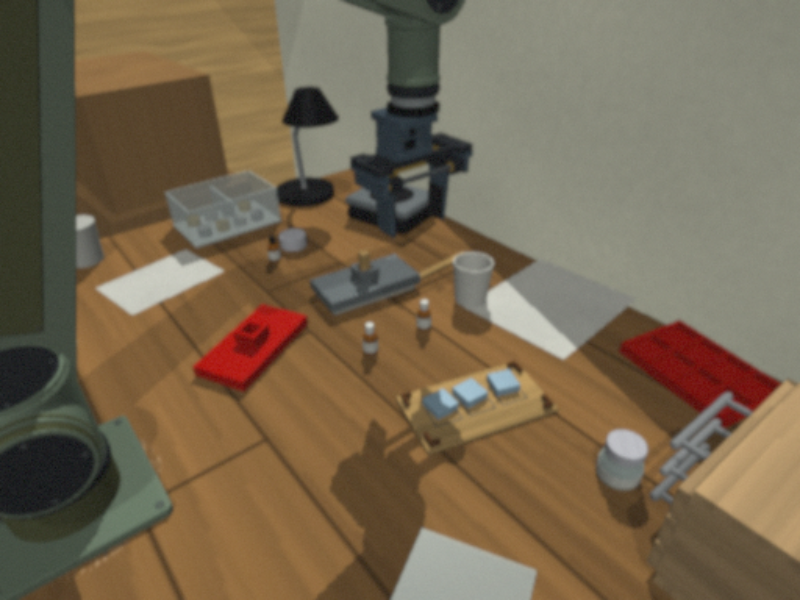

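The scene view (800x600 scale) shows the tray with three pale tiles at (313,368), the grey lid with its knob at (463,285), and the red look-alike lid at (370,235). There is also a grey lamp-side box at (627,305) and a red slab at (335,555). In the side view, the grey lid is at (365,280), the red one at (250,345) and the tray at (475,400).

Candidates for the lid are the grey lid with a wooden knob (463,285), the red lid with a red collar (370,235), the grey box with a black disc (627,305) and the clear organiser (580,170). I choose the grey one with the wooden knob, and will check it in a close crop.

```bash
cat > h.py <<'E'
from workcell import env, eyes
import cv2, numpy as np
from scipy.spatial.transform import Rotation as Ro
def load(n,tag):
    f=eyes.grab_frame(n); cv2.imwrite(f"pics/{n}_{tag}.png",f["image"]); return f
def foc(f): return f["image"].shape[0]/2/np.tan(np.radians(f["fovy"]/2))
def ray(f,p):
    p=np.atleast_2d(np.asarray(p,float)); F=foc(f)
    d=np.c_[(p[:,0]-f["cx"])/F,-(p[:,1]-f["cy"])/F,-np.ones(len(p))]
    return d@Ro.from_euler("xyz",f["attitude"],degrees=True).as_matrix().T
def plane(f,p,z):
    d=ray(f,p); return f["eye"]+d*((z-f["eye"][2])/d[:,2])[:,None]
def proj(f,P):
    q=(np.atleast_2d(P)-f["eye"])@Ro.from_euler("xyz",f["attitude"],degrees=True).as_matrix(); F=foc(f)
    return np.c_[f["cx"]-F*q[:,0]/q[:,2],f["cy"]+F*q[:,1]/q[:,2]]
def topdown(f,c,half,z,s):
    """rectify plane z around c, s px/mm; row0=+y, col0=-x"""
    P=np.array([[c[0]+a*half[0],c[1]+b*half[1],z] for a,b in((-1,1),(1,1),(1,-1),(-1,-1))])
    W,H=int(2*half[0]*s),int(2*half[1]*s)
    M=cv2.getPerspectiveTransform(proj(f,P).astype(np.float32),np.float32([[0,0],[W,0],[W,H],[0,H]]))
    return cv2.warpPerspective(f["image"],M,(W,H),flags=cv2.INTER_CUBIC)
def move_to(pos,yaw):
    """shift in tool axes (m) and rotvec from the present (level tool) pose to pos, tool yaw (deg)"""
    s=env.state(); R=Ro.from_euler("xyz",s["ee_rot"],degrees=True)
    T=Ro.from_euler("xyz",[180,0,yaw],degrees=True)
    return np.round(R.inv().apply(np.array(pos)-s["ee_pos"])/1000,4),np.round((R.inv()*T).as_rotvec(degrees=True),2)
E
python3 - <<'E'
from h import *
a=load("scene","1");b=load("side","1")
k=.64
for nm,pa,pb in(("knobtop",(463,272),(365,254)),("tray",(312,372),(478,402)),("redcollar",(393,232),(252,328)),("dropA",(372,308),(370,355)),("dropB",(406,345),(424,330))):
    pa=np.array(pa)*k;pb=np.array(pb)*k
    da,db=ray(a,pa)[0],ray(b,pb)[0]
    A=np.c_[da,-db];t=np.linalg.lstsq(A,b["eye"]-a["eye"],rcond=None)[0]
    X=a["eye"]+t[0]*da;Y=b["eye"]+t[1]*db
    print(nm,X.round(),Y.round())
print(plane(a,np.array([(270,350),(318,325),(350,405),(302,425)])*k,6).round())
print(plane(b,np.array([(402,400),(515,364),(556,405),(432,448)])*k,6).round())
for n,p,z in (("cup",(456,350),85),("jar",(230,440),60),("tin",(539,232),28)): print(n,plane(a,np.array(p)*k,z).round())
E
```

```text
knobtop [585. 163.  91.] [588. 157.  86.]
tray [ 536. -198.    4.] [ 539. -205.    1.]
redcollar [349. 168.   8.] [346. 173.  13.]
dropA [481.   0.  -8.] [481.  -0.  -8.]
dropB [601.  -3.  -9.] [602.  -4.  -9.]
[[ 440. -235.    6.]
 [ 452. -122.    6.]
 [ 645. -183.    6.]
 [ 620. -280.    6.]]
[[ 447. -132.    6.]
 [ 645. -184.    6.]
 [ 622. -287.    6.]
 [ 420. -232.    6.]]
cup [[714.  25.  85.]]
jar [[ 587. -406.   60.]]
tin [[577. 420.  28.]]
```

```bash
python3 - <<'E'
from h import *
print(move_to([535,-205,150],166))
import cv2
im=cv2.imread("pics/wrist0.png");s=cv2.imread("pics/scene0.png");d=cv2.imread("pics/side0.png")
t=np.hstack([im[:,:,:],cv2.resize(s[140:240,245:345],(288,288))[:, :].repeat(1,0) if 0 else np.vstack([cv2.resize(s[150:220,260:330],(192,192)),cv2.resize(d[150:210,195:275],(192,192))])])
cv2.imwrite("pics/c.png",t)
E
```

```text
(array([-0.205 , -0.0397,  0.0636]), array([-4.0e-02, -3.0e-02, -7.6e+01]))
```

View pics/c.png

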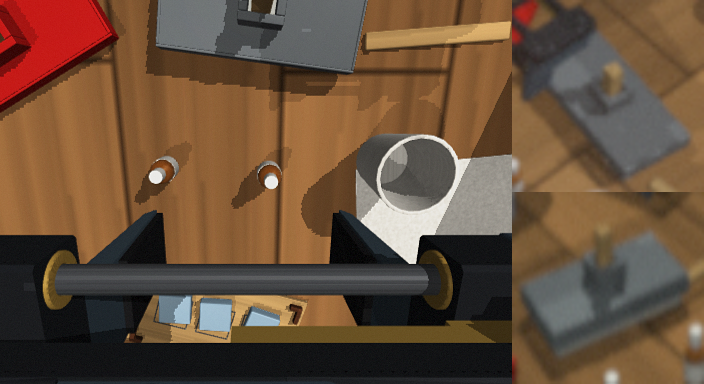

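The close crop confirms the choice: a grey outer lid with a wooden knob rising through its square collar, at wrist (262,5), while the red one at (50,40) has no wooden knob. The gripper hides wrist rows above about 210, so I view things from ahead of the fingers.

```bash
python3 - <<'E'
from h import *
print(move_to([513,-292,130],76))
E
```

```text
(array([-0.292 , -0.0617,  0.0836]), array([-4.0e-02,  1.0e-02,  1.4e+01]))
```

Emit:
{"method": "send_rows", "body": {
  "targets": "-0.035 -0.007 0.010 0 0 2 100;-0.07 -0.014 0.020 0 0 4 100;-0.105 -0.021 0.03 0 0 6 100;-0.14 -0.028 0.04 0 0 8 100;-0.175 -0.036 0.05 0 0 10 100;-0.21 -0.044 0.06 0 0 12 100;-0.245 -0.052 0.07 0 0 14 100;-0.27 -0.058 0.08 0 0 14 100;-0.292 -0.0617 0.0836 0 0 14 100;-0.292 -0.0617 0.0836 0 0 14 100;-0.292 -0.0617 0.0836 0 0 14 100"
}}

```text
time_s: 1.17
ee_pos: [512.8, -292.7, 129.9]
ee_rot: [-180.0, -0.0, 75.9]
force: [0.4, 0.4, -0.2]
gripper_width: 91.1
gripper_force: 0.0
```

```bash
python3 - <<'E'
from h import *
f=load("wrist","t1"); print(f["eye"],f["attitude"],env.state()["ee_pos"])
t=topdown(f,(535,-205),(150,100),6,2.6)
cv2.imwrite("pics/d.png",t)
hsv=cv2.cvtColor(f["image"],cv2.COLOR_BGR2HSV)
for p in((256,100),(170,120),(340,120)):print(f["image"][p[1],p[0]],hsv[p[1],p[0]])
E
```

```text
[ 531.07017851 -219.92603642  300.77935517] [-15.36223192   0.02716349 -14.09934566] [ 513.24732356 -291.84039139  130.23344318]
[ 71 117 150] [ 17 134 150]
[ 80 132 169] [ 18 134 169]
[ 66 111 143] [ 18 137 143]
```

View pics/d.png

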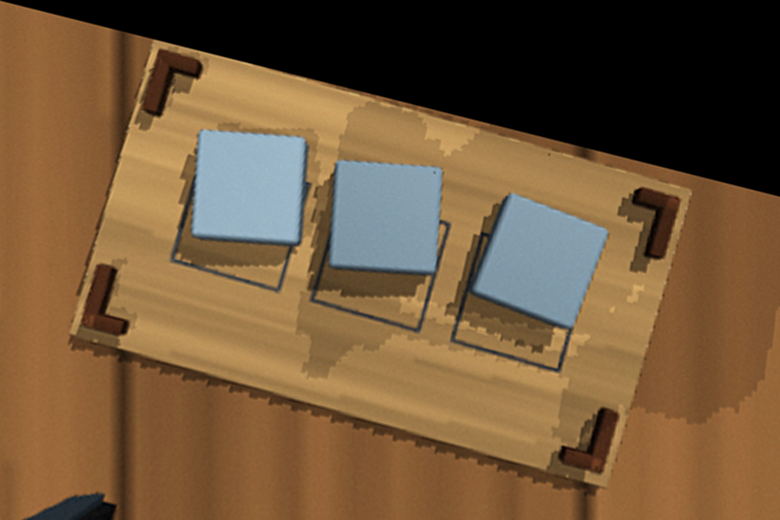

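The tray is sharp: tiles at (250,187), (387,217) and (540,262), outlines partly visible below each, and brown stops at the four corners.

```bash
cat > m.py <<'E'
from h import *
S=4.
def tow(p,c,half,S): return np.array([c[0]-half[0]+p[0]/S,c[1]+half[1]-p[1]/S])
def tiles(f,c=(535,-205),half=(150,100)):
    t=topdown(f,c,half,20,S);h=cv2.cvtColor(t,cv2.COLOR_BGR2HSV)
    v=h[...,2]
    m=((h[...,0]>90)&(h[...,0]<120)&(h[...,1]>40)&(v>150)).astype(np.uint8)*255
    m=cv2.morphologyEx(m,cv2.MORPH_OPEN,np.ones((9,9)));out=[]
    for k in cv2.findContours(m,cv2.RETR_EXTERNAL,cv2.CHAIN_APPROX_NONE)[0]:
        if cv2.contourArea(k)<900*S*S: continue
        r=cv2.minAreaRect(k); a=-r[2]; a=(a+45)%90-45
        out.append((tow(r[0],c,half,S).round(2),np.array(r[1]).round()/S,round(a,2)))
    return sorted(out,key=lambda o:o[0][0])
def tray(f,c=(535,-205),half=(150,100),dbg=None):
    t=topdown(f,c,half,14,S);h=cv2.cvtColor(t,cv2.COLOR_BGR2HSV)
    m=((h[...,2]<115)&(h[...,1]>150)).astype(np.uint8)*255
    m=cv2.morphologyEx(m,cv2.MORPH_OPEN,np.ones((7,7)));P=[]
    for k in cv2.findContours(m,cv2.RETR_EXTERNAL,cv2.CHAIN_APPROX_NONE)[0]:
        r=cv2.minAreaRect(k)
        if 40*S*S<cv2.contourArea(k)<400*S*S and min(r[1])>10*S:
            P.append((tow(r[0],c,half,S),np.array(r[1])/S,cv2.contourArea(k)/S/S))
    return P
E
python3 - <<'E'
from m import *
f=load("wrist","t2")
for o in tiles(f):print(o)
P=tray(f)
for o in P:print(o)
# outlines: dark bluish lines at z=6
t=topdown(f,(535,-205),(150,100),6,S);g=cv2.cvtColor(t,cv2.COLOR_BGR2HSV)
cv2.imwrite("pics/e.png",cv2.cvtColor(t,cv2.COLOR_BGR2GRAY))
# line samples: bottom-left corner px in 2.6-scale -> world
for p in((172,262),(278,291),(312,300),(420,331),(452,341),(559,371)):
    print(np.round([535-150+p[0]/2.6,-205+100-p[1]/2.6],1))
E
```

```text
(array([ 482.91, -178.36]), array([38.5 , 38.25]), -4.21)
(array([ 533.51, -189.31]), array([37.75, 37.75]), -3.9)
(array([ 590.48, -205.55]), array([38.  , 37.75]), -20.81)
(array([ 595.7074585 , -293.51176453]), array([34.44910812, 16.38640213]), 178.78125)
(array([ 609.27076721, -271.6441803 ]), array([17.03105927, 24.00147057]), 208.96875)
(array([ 430.05882645, -220.13972473]), array([17.28066444, 24.49609756]), 218.9375)
(array([ 632.39381409, -191.60363007]), array([16.66931152, 24.55860329]), 201.6875)
(array([ 453.34669495, -140.22405624]), array([17.75385284, 24.55319977]), 216.09375)
[ 451.2 -205.8]
[ 491.9 -216.9]
[ 505.  -220.4]
[ 546.5 -232.3]
[ 558.8 -236.2]
[ 600.  -247.7]
```

```bash
cat > w.py <<'E'
import numpy as np,sys
from scipy.spatial.transform import Rotation as Ro
def way(p0,y0,*W):
    """waypoints (x,y,z,yaw) -> shift (m) in tool axes of (p0,y0), turn about tool z"""
    R=Ro.from_euler("xyz",[180,0,y0],degrees=True)
    for w in W: print(w,'->',np.round(R.inv().apply(np.array(w[:3])-p0)/1000,4),round(y0-w[3],2))
E
python3 - <<'E'
from w import *
way((513.3,-292,130.4),76,(482.9,-178.4,50,-4.2))
way((482.9,-178.4,50),-4.2,(482.9,-178.4,9,-4.2),(482.9,-178.4,15,-4.2),(477.65,-190.25,15,-15.9),(477.65,-190.25,9.3,-15.9),(477.65,-190.25,50,-15.9))
E
```

```text
(482.9, -178.4, 50, -4.2) -> [ 0.1029 -0.057   0.0804] 80.2
(482.9, -178.4, 9, -4.2) -> [-0.    -0.     0.041] 0.0
(482.9, -178.4, 15, -4.2) -> [-0.    -0.     0.035] 0.0
(477.65, -190.25, 15, -15.9) -> [-0.0044  0.0122  0.035 ] 11.7
(477.65, -190.25, 9.3, -15.9) -> [-0.0044  0.0122  0.0407] 11.7
(477.65, -190.25, 50, -15.9) -> [-0.0044  0.0122  0.    ] 11.7
```

Emit:
{"method": "send_rows", "body": {
  "targets": "0.01 -0.005 0.007 0 0 7 75;0.02 -0.01 0.014 0 0 14 75;0.03 -0.015 0.021 0 0 21 75;0.04 -0.02 0.028 0 0 28 75;0.05 -0.025 0.035 0 0 35 75;0.06 -0.03 0.042 0 0 42 75;0.07 -0.036 0.05 0 0 49 75;0.08 -0.042 0.058 0 0 56 75;0.09 -0.048 0.066 0 0 63 75;0.098 -0.053 0.074 0 0 70 75;0.1029 -0.057 0.0804 0 0 77 75;0.1029 -0.057 0.0804 0 0 80.2 75"
}}

```text
time_s: 2.27
ee_pos: [481.7, -175.5, 49.3]
ee_rot: [-179.9, 0.1, -4.3]
force: [-0.1, -0.8, -0.9]
gripper_width: 68.8
gripper_force: 0.0
```

Emit:
{"method": "send_rows", "body": {
  "grip_force": 15,
  "targets": "0 0 0.02 0 0 0 75;0 0 0.035 0 0 0 75;0 0 0.041 0 0 0 75;0 0 0.041 0 0 0 75;0 0 0.041 0 0 0 20;0 0 0.041 0 0 0 20;0 0 0.041 0 0 0 20;0 0 0.041 0 0 0 20;0 0 0.041 0 0 0 20"
}}

```text
time_s: 3.02
ee_pos: [483.3, -178.5, 9.5]
ee_rot: [180.0, -0.1, -4.2]
force: [-0.5, 0.1, 3.2]
gripper_width: 39.9
gripper_force: 15.0
```

Emit:
{"method": "send_rows", "body": {
  "targets": "0 0 -0.006 0 0 0 20;-0.002 0.006 -0.006 0 0 6 20;-0.0044 0.0122 -0.006 0 0 11.7 20;-0.0044 0.0122 -0.006 0 0 11.7 20;-0.0044 0.0122 -0.002 0 0 11.7 20;-0.0044 0.0122 0.000 0 0 11.7 20;-0.0044 0.0122 0.000 0 0 11.7 20;-0.0044 0.0122 0.000 0 0 11.7 75;-0.0044 0.0122 0.000 0 0 11.7 75;-0.0044 0.0122 0.000 0 0 11.7 75;-0.0044 0.0122 -0.02 0 0 11.7 75;-0.0044 0.0122 -0.041 0 0 11.7 75"
}}

```text
time_s: 4.02
ee_pos: [476.4, -189.5, 49.1]
ee_rot: [-180.0, 0.2, -15.9]
force: [-0.0, -0.1, 0.4]
gripper_width: 67.8
gripper_force: 0.0
```

```bash
python3 - <<'E'
from w import *
way((477.65,-190.25,50),-15.9,(533.5,-189.3,50,-3.9))
way((533.5,-189.3,9),-3.9,(531.5,-205.6,9,-15.9))
way((531.5,-205.6,50),-15.9,(590.5,-205.55,50,-20.8))
way((590.5,-205.55,9),-20.8,(585.35,-220.95,9,-15.9))
from m import *
f=load("scene","t3")
for z in(20,):
  for o in tiles(f):print(o)
E
```

```text
(533.5, -189.3, 50, -3.9) -> [ 0.0535 -0.0162 -0.    ] -12.0
(531.5, -205.6, 9, -15.9) -> [-0.0009  0.0164  0.    ] 12.0
(590.5, -205.55, 50, -20.8) -> [ 0.0567 -0.0162 -0.    ] 4.9
(585.35, -220.95, 9, -15.9) -> [0.0007 0.0162 0.    ] -4.9
(array([ 536.1 , -190.12]), array([36.75, 34.  ]), -4.76)
(array([ 593.41, -206.79]), array([35.25, 34.75]), -20.49)
```

Emit:
{"method": "send_rows", "body": {
  "targets": "0.02 -0.006 0 0 0 -5 75;0.04 -0.012 0 0 0 -10 75;0.0535 -0.0162 0 0 0 -12 75;0.0535 -0.0162 0.005 0 0 -12 75;0.0535 -0.0162 0.025 0 0 -12 75;0.0535 -0.0162 0.041 0 0 -12 75;0.0535 -0.0162 0.041 0 0 -12 75;0.0535 -0.0162 0.041 0 0 -12 20;0.0535 -0.0162 0.041 0 0 -12 20;0.0535 -0.0162 0.041 0 0 -12 20;0.0535 -0.0162 0.041 0 0 -12 20;0.0535 -0.0162 0.041 0 0 -12 20"
}}

```text
time_s: 5.07
ee_pos: [533.4, -189.3, 9.2]
ee_rot: [180.0, -0.0, -3.9]
force: [0.3, -0.1, 0.3]
gripper_width: 39.3
gripper_force: 15.0
```

Emit:
{"method": "send_rows", "body": {
  "targets": "0 0 -0.006 0 0 0 20;0 0.008 -0.006 0 0 6 20;-0.0009 0.0164 -0.006 0 0 12 20;-0.0009 0.0164 -0.006 0 0 12 20;-0.0009 0.0164 -0.002 0 0 12 20;-0.0009 0.0164 0 0 0 12 20;-0.0009 0.0164 0 0 0 12 20;-0.0009 0.0164 0 0 0 12 75;-0.0009 0.0164 0 0 0 12 75;-0.0009 0.0164 0 0 0 12 75;-0.0009 0.0164 -0.02 0 0 12 75;-0.0009 0.0164 -0.041 0 0 12 75"
}}

```text
time_s: 6.07
ee_pos: [530.2, -204.9, 48.9]
ee_rot: [-180.0, 0.2, -15.9]
force: [0.6, 0.4, 0.3]
gripper_width: 68.0
gripper_force: 0.0
```

Emit:
{"method": "send_rows", "body": {
  "targets": "0.02 -0.006 0 0 0 2 75;0.04 -0.012 0 0 0 4 75;0.0567 -0.0162 0 0 0 4.9 75;0.0567 -0.0162 0.005 0 0 4.9 75;0.0567 -0.0162 0.025 0 0 4.9 75;0.0567 -0.0162 0.041 0 0 4.9 75;0.0567 -0.0162 0.041 0 0 4.9 75;0.0567 -0.0162 0.041 0 0 4.9 20;0.0567 -0.0162 0.041 0 0 4.9 20;0.0567 -0.0162 0.041 0 0 4.9 20;0.0567 -0.0162 0.041 0 0 4.9 20;0.0567 -0.0162 0.041 0 0 4.9 20"
}}

```text
time_s: 7.07
ee_pos: [590.3, -205.5, 9.1]
ee_rot: [180.0, -0.0, -20.8]
force: [0.5, 0.0, -0.6]
gripper_width: 39.6
gripper_force: 15.0
```

Emit:
{"method": "send_rows", "body": {
  "targets": "0 0 -0.006 0 0 0 20;0 0.008 -0.006 0 0 -3 20;0.0007 0.0162 -0.006 0 0 -4.9 20;0.0007 0.0162 -0.006 0 0 -4.9 20;0.0007 0.0162 -0.002 0 0 -4.9 20;0.0007 0.0162 0 0 0 -4.9 20;0.0007 0.0162 0 0 0 -4.9 20;0.0007 0.0162 0 0 0 -4.9 75;0.0007 0.0162 0 0 0 -4.9 75;0.0007 0.0162 0 0 0 -4.9 75;0.0007 0.0162 -0.02 0 0 -4.9 75;0.0007 0.0162 -0.041 0 0 -4.9 75"
}}

```text
time_s: 8.07
ee_pos: [584.1, -220.3, 48.8]
ee_rot: [-180.0, 0.2, -15.9]
force: [1.2, 0.2, 0.2]
gripper_width: 67.9
gripper_force: 0.0
```

```bash
python3 - <<'E'
from w import *
way((585.35,-220.95,50),-15.9,(513,-292,130,76))
E
```

```text
(513, -292, 130, 76) -> [-0.0501  0.0882 -0.08  ] -91.9
```

Emit:
{"method": "send_rows", "body": {
  "targets": "-0.004 0.007 -0.03 0 0 -7 90;-0.008 0.014 -0.06 0 0 -14 90;-0.012 0.021 -0.08 0 0 -21 90;-0.016 0.028 -0.08 0 0 -28 90;-0.02 0.035 -0.08 0 0 -35 90;-0.024 0.042 -0.08 0 0 -42 90;-0.028 0.049 -0.08 0 0 -49 90;-0.032 0.056 -0.08 0 0 -56 90;-0.036 0.063 -0.08 0 0 -63 90;-0.04 0.07 -0.08 0 0 -70 90;-0.045 0.08 -0.08 0 0 -77 90;-0.0501 0.0882 -0.08 0 0 -84 90"
}}

```text
time_s: 9.07
ee_pos: [512.7, -292.2, 129.8]
ee_rot: [-180.0, -0.0, 68.5]
force: [-0.7, 0.5, -0.2]
gripper_width: 82.1
gripper_force: 0.0
```

Emit:
{"method": "send_rows", "body": {
  "targets": "0 0 0 0 0 -7 90;0 0 0 0 0 -7.9 90;0 0 0 0 0 -7.9 90;0 0 0 0 0 -7.9 90"
}}

```text
time_s: 9.4
ee_pos: [513.2, -291.8, 129.9]
ee_rot: [180.0, -0.0, 75.9]
force: [0.2, -0.8, -0.3]
gripper_width: 82.2
gripper_force: 0.0
```

```bash
python3 - <<'E'
from m import *
f=load("wrist","t4");print(env.state()["ee_pos"],env.state()["ee_rot"])
for o in tiles(f):print(o)
for o in tray(f):print(o)
# tray-aligned rectification, 16 deg
t=topdown(f,(531.5,-205.6),(110,80),6,3.6)
cv2.imwrite("pics/f.png",t)
E
```

```text
[ 513.22160676 -291.79827289  129.89651616] [ 1.79996310e+02 -7.17450495e-03  7.59017538e+01]
(array([ 477.35, -189.47]), array([38.75, 38.5 ]), -15.72)
(array([ 531.61, -204.73]), array([38.25, 38.25]), -15.87)
(array([ 585.55, -220.05]), array([38.5 , 38.25]), -15.86)
(array([ 594.72502136, -292.95001221]), array([36.91959   , 16.36478615]), 190.25)
(array([ 609.10987854, -271.57644653]), array([17.38144302, 24.26630402]), 207.5625)
(array([ 430.06723022, -220.19999695]), array([16.97795486, 24.29005814]), 222.0)
(array([ 632.90959167, -191.5532608 ]), array([15.9935379 , 23.98470879]), 190.21875)
(array([ 453.2893219 , -140.09524536]), array([17.4584446 , 24.38962173]), 213.1875)
```

View pics/f.png

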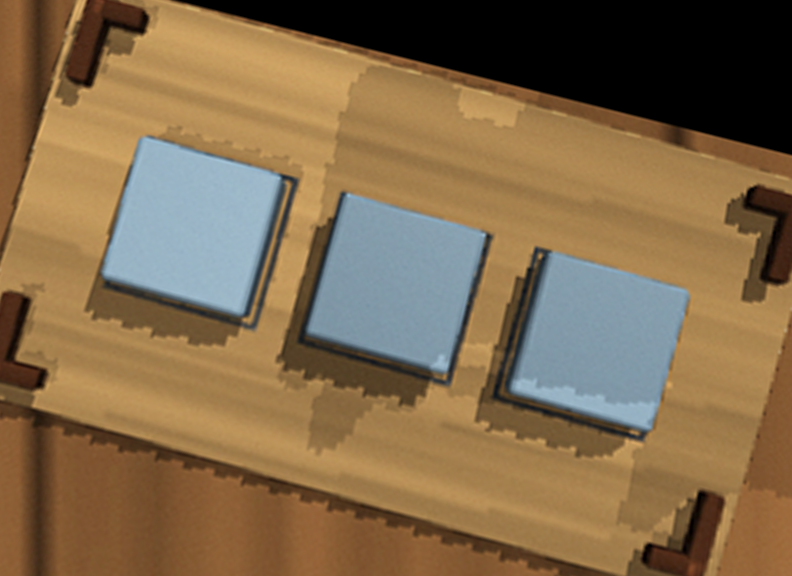

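The tiles now sit square on the outlines: (195,230), (397,288) and (598,343), with the remaining outline slivers visible. I'll measure the residuals against the drawn lines themselves.

```bash
python3 - <<'E'
from m import *
f=load("wrist","t5")
c=np.array([531.5,-205.6]);th=np.radians(-15.9);ux=np.array([np.cos(th),np.sin(th)]);uy=np.array([-np.sin(th),np.cos(th)])
S=8
def rect(z):
    P=np.array([[*(c+a*100*ux+b*40*uy),z] for a,b in((-1,1),(1,1),(1,-1),(-1,-1))])
    M=cv2.getPerspectiveTransform(proj(f,P).astype(np.float32),np.float32([[0,0],[200*S,0],[200*S,80*S],[0,80*S]]))
    return cv2.cvtColor(cv2.warpPerspective(f["image"],M,(200*S,80*S),flags=cv2.INTER_CUBIC),cv2.COLOR_BGR2GRAY).astype(int)
X=lambda i:i/S-100; Y=lambda j:40-j/S
g6,g20=rect(6),rect(20)
def show(name,prof,co): print(name,' '.join(f"{co(k):.1f}:{int(prof[k-2:k+3].mean())}" for k in range(4,len(prof)-4,4) if True)[:0])
for i,m in enumerate((-56,0,56)):
    sl=slice(int((m+100-15)*S),int((m+100+15)*S))
    p=np.median(g6[:,sl],axis=1); lo,hi=int(56*S),int(68*S)
    print(i,"low y@6:",[(round(Y(k),2),int(p[k])) for k in range(lo,hi,4)])
    r=slice(int(30*S),int(50*S))
    for s,nm in((-1,"L"),(1,"R")):
        a=sorted((m+s*18,m+s*27)); q=np.median(g6[r],axis=0)
        print("  ",nm,[(round(X(k)-m,2),int(q[k])) for k in range(int((a[0]+100)*S),int((a[1]+100)*S),4)])
for o in tiles(f): d=o[0]-c; print(np.round([d@ux,d@uy],2),o[2])
E
```

```text
0 low y@6: [(-16.0, 174), (-16.5, 175), (-17.0, 177), (-17.5, 177), (-18.0, 171), (-18.5, 148), (-19.0, 117), (-19.5, 88), (-20.0, 69), (-20.5, 58), (-21.0, 47), (-21.5, 43), (-22.0, 58), (-22.5, 80), (-23.0, 90), (-23.5, 90), (-24.0, 88), (-24.5, 88), (-25.0, 88), (-25.5, 88), (-26.0, 88), (-26.5, 88), (-27.0, 88), (-27.5, 88)]
   L [(-27.0, 154), (-26.5, 155), (-26.0, 155), (-25.5, 151), (-25.0, 113), (-24.5, 83), (-24.0, 98), (-23.5, 137), (-23.0, 165), (-22.5, 176), (-22.0, 176), (-21.5, 173), (-21.0, 173), (-20.5, 173), (-20.0, 173), (-19.5, 173), (-19.0, 173), (-18.5, 173)]
   R [(18.0, 53), (18.5, 65), (19.0, 107), (19.5, 136), (20.0, 110), (20.5, 73), (21.0, 55), (21.5, 80), (22.0, 124), (22.5, 153), (23.0, 161), (23.5, 157), (24.0, 157), (24.5, 157), (25.0, 157), (25.5, 157), (26.0, 158), (26.5, 158)]
1 low y@6: [(-16.0, 145), (-16.5, 146), (-17.0, 147), (-17.5, 145), (-18.0, 131), (-18.5, 103), (-19.0, 75), (-19.5, 59), (-20.0, 58), (-20.5, 55), (-21.0, 39), (-21.5, 30), (-22.0, 40), (-22.5, 59), (-23.0, 68), (-23.5, 70), (-24.0, 68), (-24.5, 68), (-25.0, 68), (-25.5, 67), 
[... 714 characters left out ...]
0, 40), (-22.5, 66), (-23.0, 88), (-23.5, 97), (-24.0, 96), (-24.5, 94), (-25.0, 94), (-25.5, 94), (-26.0, 94), (-26.5, 95), (-27.0, 94), (-27.5, 93)]
   L [(-27.0, 136), (-26.5, 136), (-26.0, 139), (-25.5, 134), (-25.0, 104), (-24.5, 76), (-24.0, 69), (-23.5, 77), (-23.0, 78), (-22.5, 65), (-22.0, 40), (-21.5, 27), (-21.0, 39), (-20.5, 63), (-20.0, 68), (-19.5, 50), (-19.0, 40), (-18.5, 54)]
   R [(18.0, 148), (18.5, 149), (19.0, 149), (19.5, 148), (20.0, 149), (20.5, 149), (21.0, 150), (21.5, 147), (22.0, 141), (22.5, 132), (23.0, 121), (23.5, 126), (24.0, 139), (24.5, 141), (25.0, 139), (25.5, 138), (26.0, 138), (26.5, 138)]
[-56.49   0.67] -15.74
[-0.18  0.84] -15.78
[55.94  0.93] -15.88
```

Tiles are within about 0.7 mm and 0.2° of their outlines, so that step is done. Next I look at the lid.

Emit:
{"method": "send_rows", "body": {
  "targets": "0.035 -0.003 -0.015 0 0 -1 100;0.075 -0.006 -0.02 0 0 -2 100;0.115 -0.009 -0.02 0 0 -3 100;0.155 -0.012 -0.02 0 0 -4 100;0.195 -0.015 -0.02 0 0 -5 100;0.235 -0.018 -0.02 0 0 -6 100;0.275 -0.021 -0.02 0 0 -6 100;0.315 -0.024 -0.02 0 0 -6 100;0.345 -0.026 -0.02 0 0 -6 100;0.366 -0.0276 -0.02 0 0 -6 100;0.366 -0.0276 -0.02 0 0 -6 100;0.366 -0.0276 -0.02 0 0 -6 100"
}}

```text
time_s: 10.5
ee_pos: [574.8, 70.9, 149.8]
ee_rot: [-180.0, 0.0, 82.1]
force: [-0.0, -0.2, -0.0]
gripper_width: 91.6
gripper_force: 0.0
```

```bash
python3 - <<'E'
from m import *
f=load("wrist","l1");print(env.state()["ee_pos"],env.state()["ee_rot"])
t=topdown(f,(585,160),(140,100),33,2.8)
cv2.imwrite("pics/g.png",t)
E
```

```text
[574.59783286  69.83542144 149.82117217] [-1.79984807e+02  4.02539223e-02  8.20337543e+01]
```

View pics/g.png

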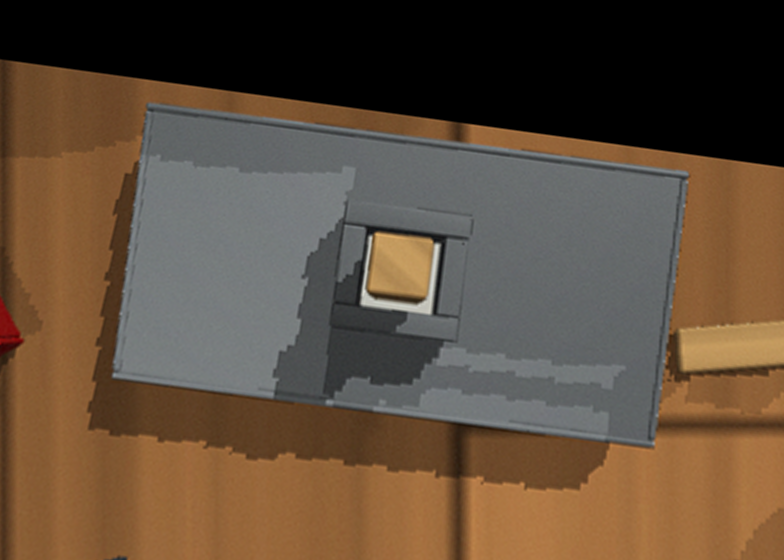

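The lid's corners are at (149,105), (688,175), (655,445) and (114,377), with the knob top at (401,268) in the collar bore. That gives a yaw of about -7.3° and a centre near (588,162).

```bash
python3 - <<'E'
from m import *
f=load("wrist","l2")
c=(588,162);half=(40,40);S=8.
t=topdown(f,c,half,89,S);h=cv2.cvtColor(t,cv2.COLOR_BGR2HSV)
m=((h[...,0]<30)&(h[...,1]>90)&(h[...,2]>140)).astype(np.uint8)*255
m=cv2.morphologyEx(m,cv2.MORPH_OPEN,np.ones((5,5)))
for k in cv2.findContours(m,cv2.RETR_EXTERNAL,cv2.CHAIN_APPROX_NONE)[0]:
    r=cv2.minAreaRect(k)
    if cv2.contourArea(k)>100*S*S: print(tow(r[0],c,half,S),np.array(r[1])/S,(-r[2]+45)%90-45)
from w import *
K=(587.5,161.5)
E
```

```text
[587.41727448 161.68945312] [16.98298836 16.90175247] -7.0626020431518555
```

Emit:
{"method": "send_rows", "body": {
  "grip_force": 40,
  "targets": "0.035 0 0 0 0 -0.9 70;0.07 0 0.01 0 0 -0.9 70;0.0924 -0.0001 0.025 0 0 -0.9 70;0.0924 -0.0001 0.05 0 0 -0.9 70;0.0924 -0.0001 0.075 0 0 -0.9 70;0.0924 -0.0001 0.089 0 0 -0.9 70;0.0924 -0.0001 0.089 0 0 -0.9 70;0.0924 -0.0001 0.089 0 0 -0.9 10;0.0924 -0.0001 0.089 0 0 -0.9 10;0.0924 -0.0001 0.089 0 0 -0.9 10;0.0924 -0.0001 0.089 0 0 -0.9 10;0.0924 -0.0001 0.089 0 0 -0.9 10"
}}

```text
time_s: 11.6
ee_pos: [588.1, 161.2, 62.1]
ee_rot: [179.9, -0.0, 82.9]
force: [0.2, 0.2, 0.1]
gripper_width: 33.4
gripper_force: 0.0
```

Emit:
{"method": "send_rows", "body": {
  "targets": "0 0 0 0 0 0 10;0 0 0 0 0 0 10;0 0 0 0 0 0 10"
}}

```text
time_s: 11.85
ee_pos: [587.5, 161.4, 61.3]
ee_rot: [180.0, -0.0, 82.9]
force: [-0.8, -1.1, 1.6]
gripper_width: 17.5
gripper_force: 40.0
```

```bash
python3 - <<'E'
from h import *
s=env.state();print(s["ee_pos"],s["ee_rot"],s["force"],s["gripper_width"],s["gripper_force"])
f=load("side","k1");g=load("scene","k1")
cv2.imwrite("pics/hh.png",np.hstack([cv2.resize(f["image"][120:250,160:300],(400,371)),cv2.resize(g["image"][140:250,230:350],(400,371))]))
E
```

```text
[587.5043128  161.38257401  61.32793813] [ 1.79992270e+02 -1.00578304e-02  8.28947824e+01] [-0.75499552 -1.06164545  1.63695582] 17.473837056990586 40.00048756599426
```

Emit:
{"method": "send_rows", "body": {
  "targets": "0 0 -0.003 0 0 0 10;0 0 -0.008 0 0 0 10;0 0 -0.016 0 0 0 10;0 0 -0.026 0 0 0 10;0 0 -0.038 0 0 0 10;0 0 -0.05 0 0 0 10;0 0 -0.062 0 0 0 10;0 0 -0.074 0 0 0 10;0 0 -0.086 0 0 0 10;0 0 -0.098 0 0 0 10;0 0 -0.106 0 0 0 10;0 0 -0.11 0 0 0 10"
}}

```text
time_s: 12.95
ee_pos: [588.2, 161.4, 172.9]
ee_rot: [179.8, -0.1, 82.9]
force: [1.0, 0.1, -4.2]
gripper_width: 17.6
gripper_force: 40.0
```

```bash
python3 - <<'E'
from h import *
s=env.state();print(s["ee_pos"],s["ee_rot"],s["force"],s["torque"],s["gripper_width"],s["gripper_force"])
f=load("side","k2");g=load("scene","k2")
cv2.imwrite("pics/hh.png",np.hstack([cv2.resize(f["image"][80:250,140:320],(400,378)),cv2.resize(g["image"][100:250,210:350],(400,429))[:378]]))
E
```

```text
[588.22990855 161.44041691 172.94372509] [ 1.79838824e+02 -6.04878211e-02  8.29011470e+01] [ 0.97675255  0.120956   -4.20843209] [-0.0260211  -0.00179393  0.01615794] 17.608762644787227 39.99871909618378
```

View pics/hh.png

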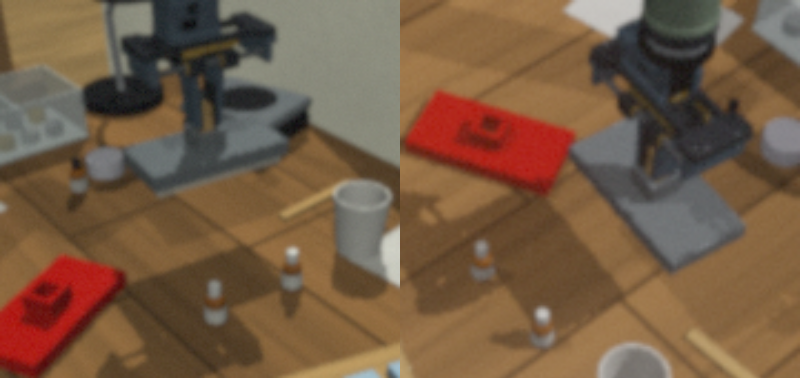

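The pair is held clear and level (left panel (205,160), right panel (655,190)), with the droppers below and untouched. Now carrying it over.

Emit:
{"method": "send_rows", "body": {
  "targets": "-0.005 0 0 0 0 0 10;-0.014 0 0 0 0 0 10;-0.028 -0.001 0 0 0 0.5 10;-0.046 -0.001 0 0 0 1 10;-0.066 -0.002 0 0 0 1.5 10;-0.088 -0.002 0 0 0 2 10;-0.11 -0.003 0 0 0 2.5 10;-0.132 -0.004 0 0 0 3 10;-0.154 -0.005 0 0 0 3.5 10;-0.176 -0.005 0 0 0 4 10;-0.198 -0.006 0 0 0 4.5 10;-0.22 -0.007 0 0 0 5 10"
}}

```text
time_s: 14.05
ee_pos: [552.1, -58.5, 170.5]
ee_rot: [-179.9, 0.0, 77.8]
force: [0.2, 0.1, -3.4]
gripper_width: 17.5
gripper_force: 40.0
```

```bash
python3 - <<'E'
from w import *
way((587.5,161.4,171.3),82.9)
R=Ro.from_euler("xyz",[180,0,82.9],degrees=True); p=R.apply([-220,-7,0])+[587.5,161.4,171.3]; print(p)
way(p,77.9,(531.1,-206.2,171.3,74.1))
E
```

```text
[553.36135155 -56.047816   171.3       ]
(531.1, -206.2, 171.3, 74.1) -> [-0.1515  0.0097  0.    ] 3.8
```

Emit:
{"method": "send_rows", "body": {
  "targets": "-0.022 0.001 0 0 0 0.5 10;-0.044 0.003 0 0 0 1 10;-0.066 0.004 0 0 0 1.5 10;-0.088 0.006 0 0 0 2 10;-0.108 0.007 0 0 0 2.5 10;-0.124 0.008 0 0 0 3 10;-0.137 0.009 0 0 0 3.4 10;-0.146 0.0095 0 0 0 3.8 10;-0.15 0.0097 0 0 0 3.8 10;-0.1515 0.0097 0 0 0 3.8 10;-0.1515 0.0097 0.01 0 0 3.8 10;-0.1515 0.0097 0.025 0 0 3.8 10"
}}

```text
time_s: 15.05
ee_pos: [532.3, -206.1, 146.7]
ee_rot: [179.8, -0.0, 74.1]
force: [-0.2, 0.5, -3.3]
gripper_width: 17.7
gripper_force: 40.0
```

Emit:
{"method": "send_rows", "body": {
  "targets": "0 0 0.014 0 0 0 10;0 0 0.026 0 0 0 10;0 0 0.034 0 0 0 10;0 0 0.034 0 0 0 10;0 0 0.034 0 0 0 10"
}}

```text
time_s: 15.47
ee_pos: [531.1, -205.7, 111.5]
ee_rot: [-179.9, -0.0, 74.1]
force: [-0.6, 0.2, -3.5]
gripper_width: 17.8
gripper_force: 40.0
```

```bash
python3 - <<'E'
from h import *
s=env.state();print(s["ee_pos"],s["ee_rot"],s["force"],s["torque"],s["gripper_width"])
f=load("side","p1");g=load("scene","p1");w=load("wrist","p1")
cv2.imwrite("pics/ii.png",np.hstack([cv2.resize(f["image"][190:300,235:375],(400,314)),cv2.resize(g["image"][190:280,160:240],(279,314))]))
cv2.imwrite("pics/ii.png",np.vstack([cv2.resize(w["image"][:230],(679,305))[:285],cv2.imread("pics/ii.png")]))
E
```

```text
[ 531.09670454 -205.69140822  111.50487431] [-1.79946391e+02 -1.81202615e-02  7.41432455e+01] [-0.59007444  0.21965873 -3.50182429] [-0.01409715  0.03069318  0.05757665] 17.80570422302243
```

View pics/ii.png

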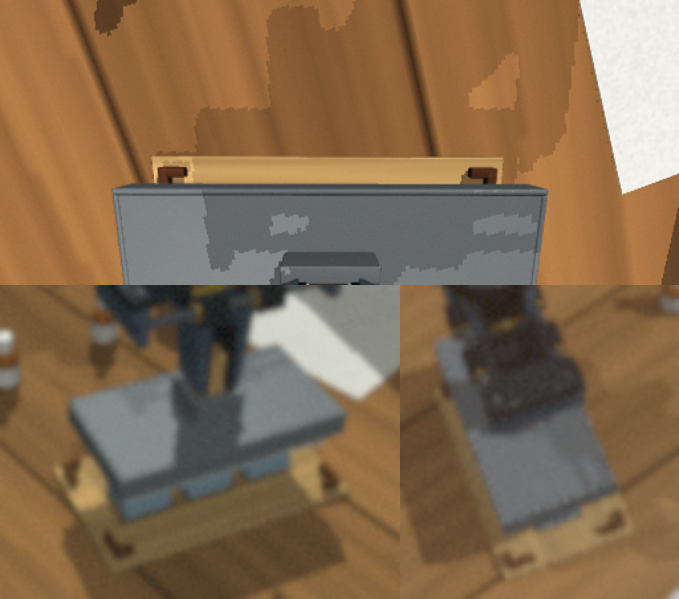

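The lid sits square over the tray: the wrist panel shows lid edges at x 113–547 centred over tray edges 153–503, edges parallel. Lowering it gently.

Emit:
{"method": "send_rows", "body": {
  "targets": "0 0 0.008 0 0 0 10;0 0 0.016 0 0 0 10;0 0 0.023 0 0 0 10;0 0 0.028 0 0 0 10;0 0 0.032 0 0 0 10;0 0 0.035 0 0 0 10;0 0 0.038 0 0 0 10;0 0 0.040 0 0 0 10;0 0 0.041 0 0 0 10;0 0 0.042 0 0 0 10;0 0 0.042 0 0 0 10;0 0 0.042 0 0 0 10"
}}

```text
time_s: 16.62
ee_pos: [531.3, -206.4, 70.1]
ee_rot: [180.0, 0.0, 74.1]
force: [-0.1, 0.8, -4.1]
gripper_width: 17.6
gripper_force: 40.0
```

Emit:
{"method": "send_rows", "body": {
  "targets": "0 0 0.0005 0 0 0 10;0 0 0.001 0 0 0 10;0 0 0.0015 0 0 0 10;0 0 0.002 0 0 0 10;0 0 0.002 0 0 0 10"
}}

```text
time_s: 17.03
ee_pos: [531.1, -206.3, 67.8]
ee_rot: [-180.0, -0.0, 74.1]
force: [0.3, -0.2, -4.4]
gripper_width: 17.7
gripper_force: 40.0
```

Emit:
{"method": "send_rows", "body": {
  "targets": "0 0 0.0004 0 0 0 10;0 0 0.0008 0 0 0 10;0 0 0.0008 0 0 0 10"
}}

```text
time_s: 17.28
ee_pos: [531.2, -206.4, 67.3]
ee_rot: [180.0, -0.0, 74.1]
force: [0.3, 0.2, -2.6]
gripper_width: 17.7
gripper_force: 40.0
```

Emit:
{"method": "send_rows", "body": {
  "targets": "0 0 0.0005 0 0 0 10;0 0 0.001 0 0 0 10;0 0 0.001 0 0 0 10"
}}

```text
time_s: 17.53
ee_pos: [531.3, -206.4, 67.3]
ee_rot: [180.0, 0.0, 74.1]
force: [-2.5, 0.0, 5.2]
gripper_width: 18.0
gripper_force: 40.0
```

Seated: the rim bottomed at the expected height with a 5 N reaction. I'll release, back off and look.

Emit:
{"method": "send_rows", "body": {
  "targets": "0 0 -0.0010 0 0 0 10;0 0 -0.0010 0 0 0 70;0 0 -0.0010 0 0 0 70;0 0 -0.0010 0 0 0 70;0 0 -0.0010 0 0 0 70;0 0 -0.02 0 0 0 70;0 0 -0.05 0 0 0 70;-0.035 0 -0.083 0 0 0 70;-0.07 0 -0.083 0 0 0 70;-0.092 0 -0.083 0 0 0 70;-0.092 0 -0.083 0 0 0 70;-0.092 0 -0.083 0 0 0 70"
}}

```text
time_s: 18.53
ee_pos: [505.6, -295.7, 149.1]
ee_rot: [180.0, -0.0, 74.0]
force: [0.2, 0.3, -0.7]
gripper_width: 63.8
gripper_force: 0.0
```

```bash
python3 - <<'E'
from m import *
f=load("wrist","s1");print(env.state()["ee_pos"],env.state()["ee_rot"])
c=(531,-206);S=8.;half=(40,40)
t=topdown(f,c,half,95,S);h=cv2.cvtColor(t,cv2.COLOR_BGR2HSV)
m=((h[...,0]<30)&(h[...,1]>90)&(h[...,2]>110)).astype(np.uint8)*255
m=cv2.morphologyEx(m,cv2.MORPH_OPEN,np.ones((5,5)))
for k in cv2.findContours(m,cv2.RETR_EXTERNAL,cv2.CHAIN_APPROX_NONE)[0]:
    r=cv2.minAreaRect(k)
    if cv2.contourArea(k)>100*S*S: print("knob",tow(r[0],c,half,S),np.array(r[1])/S,(-r[2]+45)%90-45)
# tray-aligned views: lid top z=39 and collar top z=63
th=np.radians(-15.9);ux=np.array([np.cos(th),np.sin(th)]);uy=np.array([-np.sin(th),np.cos(th)])
def rect(z,a,b,s):
    P=np.array([[*(np.array([531.2,-206.3])+i*a*ux+j*b*uy),z] for i,j in((-1,1),(1,1),(1,-1),(-1,-1))])
    M=cv2.getPerspectiveTransform(proj(f,P).astype(np.float32),np.float32([[0,0],[2*a*s,0],[2*a*s,2*b*s],[0,2*b*s]]))
    return cv2.warpPerspective(f["image"],M,(int(2*a*s),int(2*b*s)),flags=cv2.INTER_CUBIC)
cv2.imwrite("pics/j.png",np.hstack([rect(39,115,70,2.),cv2.resize(rect(63,35,35,4.),(280,280))]))
E
```

```text
[ 505.71046929 -294.66256172  148.85907484] [-1.79974672e+02 -4.53654564e-02  7.40391297e+01]
knob [ 531.17236328 -206.17750549] [17.56505394 17.30103111] -16.08165168762207
knob [ 548.40919495 -171.41155624] [47.50958252  2.93608189] -15.945394515991211
```

View pics/j.png

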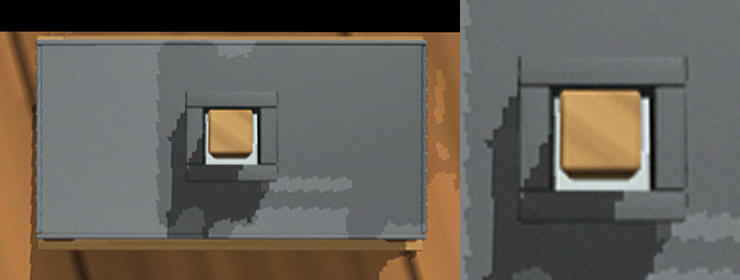

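The lid is seated: plate edges at (38–426, 42–238), parallel to the tray, with the collar centred within about 1 mm on the knob. Now gripping the collar.

Emit:
{"method": "send_rows", "body": {
  "grip_force": 30,
  "targets": "0.035 0 0 0 0 0 70;0.07 0 0 0 0 0 70;0.0924 0.0003 0 0 0 0 70;0.0924 0.0003 0.01 0 0 0 70;0.0924 0.0003 0.035 0 0 0 70;0.0924 0.0003 0.065 0 0 0 70;0.0924 0.0003 0.09 0 0 0 70;0.0924 0.0003 0.1 0 0 0 70;0.0924 0.0003 0.1035 0 0 0 70;0.0924 0.0003 0.106 0 0 0 70;0.0924 0.0003 0.106 0 0 0 70;0.0924 0.0003 0.106 0 0 0 70"
}}

```text
time_s: 19.58
ee_pos: [532.5, -206.5, 44.4]
ee_rot: [179.8, 0.0, 74.1]
force: [0.0, -0.1, -0.0]
gripper_width: 64.0
gripper_force: 0.0
```

Emit:
{"method": "send_rows", "body": {
  "targets": "0 0 0 0 0 0 35;0 0 0 0 0 0 35;0 0 0 0 0 0 35;0 0 0 0 0 0 35;0 0 0 0 0 0 35"
}}

```text
time_s: 20.0
ee_pos: [531.9, -206.2, 43.8]
ee_rot: [179.9, 0.0, 74.1]
force: [-0.9, -0.0, 2.9]
gripper_width: 41.6
gripper_force: 30.0
```

Emit:
{"method": "send_rows", "body": {
  "targets": "0 0 -0.001 0 0 0 35;0 0 -0.003 0 0 0 35;0 0 -0.006 0 0 0 35;0 0 -0.01 0 0 0 35;0 0 -0.015 0 0 0 35;0 0 -0.021 0 0 0 35;0 0 -0.027 0 0 0 35;0 0 -0.033 0 0 0 35;0 0 -0.039 0 0 0 35;0 0 -0.045 0 0 0 35;0 0 -0.051 0 0 0 35;0 0 -0.057 0 0 0 35"
}}

```text
time_s: 21.0
ee_pos: [531.6, -206.0, 100.9]
ee_rot: [180.0, -0.0, 74.1]
force: [-0.6, 0.5, -2.1]
gripper_width: 41.9
gripper_force: 30.0
```

Emit:
{"method": "send_rows", "body": {
  "targets": "0 0 -0.006 0 0 0 35;0 0 -0.013 0 0 0 35;0 0 -0.021 0 0 0 35;0 0 -0.029 0 0 0 35;0 0 -0.037 0 0 0 35;0 0 -0.044 0 0 0 35;0 0 -0.049 0 0 0 35;0 0 -0.052 0 0 0 35;0 0 -0.053 0 0 0 35;0 0 -0.053 0 0 0 35;0 0 -0.053 0 0 0 35;0 0 -0.053 0 0 0 35"
}}

```text
time_s: 22.0
ee_pos: [531.2, -205.9, 152.7]
ee_rot: [-179.9, -0.0, 74.1]
force: [-0.6, 0.1, -1.7]
gripper_width: 41.7
gripper_force: 30.0
```

```bash
python3 - <<'E'
from h import *
s=env.state();print(s["ee_pos"],s["ee_rot"],s["force"],s["torque"],s["gripper_width"],s["gripper_force"])
f=load("side","e1");g=load("scene","e1")
cv2.imwrite("pics/k.png",np.hstack([cv2.resize(f["image"][150:300,225:375],(400,400)),cv2.resize(g["image"][160:280,140:260],(400,400))]))
E
```

```text
[ 531.24142862 -205.93258313  152.6901826 ] [-1.79945945e+02 -7.04067658e-03  7.41001432e+01] [-0.58705837  0.08952657 -1.68843773] [ 0.01271399 -0.01964596  0.04798983] 41.7247906886101 29.996394105255604
```

View pics/k.png

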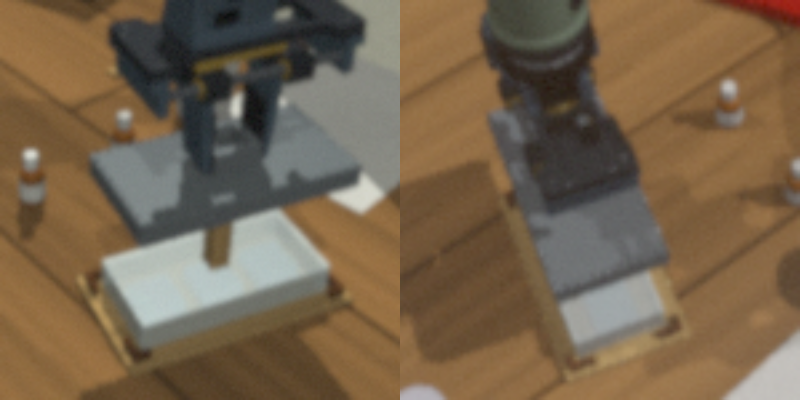

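The outer lid is held level at (225,175), with its rim about 127 mm up against the knob's top at 95 mm. The 1.7 N load is the outer lid alone, and the clear inner lid stays seated between the stops at (215,275) over the tile row. Handing in.

```bash
python3 -c "
from workcell import env
print(env.job_done())"
```

```text
the job is handed in; nothing more can be done
None
```

The job is handed in at about 22 s of the 58 s allowed: tiles within about 1 mm of their outlines when last measured, inner lid seated over them, and grey outer lid held level with its rim about 30 mm above the knob's top.

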